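# Re-seat a granite plaque in the drill jig

## Robot

A 6-joint arm with a two-finger parallel gripper is mounted at the origin on the work surface. World frame = base frame: x ahead of the robot, y to its left, z up, the work surface at z = 0. Lengths are in m, angles in rad, forces in N, time in s.
With the tool pointing down it reaches from about 0.35 to 0.875 m from the base axis. Payload 4.2 kg.
Tool frame: the origin (TCP) lies midway between the tips of the shut fingers; the grasp point (between the pads) lies 19 mm behind it; z points along the fingers, y is the line along which they close (so a half turn about z gives the same grasp; the last joint's range is limited). The gripper opens to 85 mm and grips with 20 to 120 N. Pads are 22 mm wide; open, the fingers measure 114 mm over their backs; the gripper's body (76 mm by 85 mm) begins 54 mm behind the grasp point. The pads swing forward as they close: fully open they stand 13 mm farther back than shut.
Start: joints at [1.402, 0.385, 0.008, 0, -1.194, -0.259], TCP at [0.259, 0.569, 0.231] pointing down, gripper open.
Joint ranges: [-3.14, 3.14], [-1.21, 2.06], [-1.07, 1.41], [-3.16, 2.05], [-2.99, -0.16], [-3.1, 3.1]. Speed limits (rad/s): [2.79, 2.79, 3.14, 3.14, 3.14, 3.14].

## Interface

Orientations are given as a unit quaternion [w, x, y, z].
In Python, from plant import arm gives the robot as it stands.
- The arm moves only by the shell command python3 -m crank 'ROWS' [FORCE]. ROWS is JSON, a list of rows, each an object with "claw": the finger opening in mm, from 0 to 85.4; "slide": the shift along the tool's x, y, z in mm, a list of three; "rotation": the turn, a rotation vector about the tool's x, y, z in degrees, a list of three. A call has 1 to 12 rows; each row shifts and turns the commanded pose from where the row before left it, along the tool's axes as they then stand; what a row does not reach is not made up. A row lasts 1/12 s, in which the tool goes at most 41.7 mm and 7.16 degrees, less where a joint would pass 70% of its speed; a pose out of reach is approached as far as the arm can. A call with a gripper value outside its range is refused whole. The fingers move at their own pace and stop on an object; FORCE is the grip in N (left out, the last holds). Time passes only in rows, so rows that do not move let the fingers close. It gives the time, the measured TCP pose, the force, the opening and the grip force at its end, in the units of the state.
- arm.get_state(): the state, without advancing time (a new reading comes with each control period).
- arm.capture(name): name is "scene" or "top" or "wrist"; returns a dict with "color" (420x560x3 uint8, red, green, blue), "camera_matrix" (3x3 intrinsics, pixels), "view" (4x4, takes a point from world to camera coordinates); the wrist camera has in their place "T_tool_cam" (4x4, takes a point from camera to tool coordinates, whose origin is the TCP and whose axes are the flange's). Camera axes: x right, y down, z forward; pixel columns grow to the right and rows downward; lengths in m; the calibration is good to about 2 mm. A picture is of the moment at which its call begins: read the wrist's pose just before it. There is no depth.
- arm.job_done(): hands the job in; it is judged then, once.
The state is a dict: "time_s": time; "qpos": joint angles; "qvel": joint speeds; "joint_efforts": joint torques, N m; "eef_pos": TCP position; "tool_rot": TCP orientation; "wrist_force": force on the tool from outside, world axes, zero at the start; "ft_torque": the same for the moment, N m; "width": opening from 0.0 (shut) to 1.0 (fully open); "grip_force": force on a finger pad.
Only numpy, scipy, OpenCV 4.12 (cv2) and the standard library are available. Lean on these libraries where they do the work, as an engineer would, in place of code of your own. Each camera call takes 0.05 s, during which the arm holds its last target. There are 200 camera calls.

## Task

The granite plaque in the drill jig has been clamped short of its end stop. Slide the safety catch fully off the release button, press the button so that the sprung clamp bar lifts, and with the bar up push the plaque fully home against the end stop. Then press the bar down by its rubber tread until it latches, slide the catch fully back over the button, and leave the tools and the jar around the jig where they are.

Things in the scene. Friction and masses are not known exactly. Their poses are not given: they have to be found in the camera images.
- drill_jig: drill jig bolted to the bench: grey cast base plate 15 mm thick, x = -190 to 160, y = -150 to 150 mm. Origin on the bench; x points from the latch tower to the hinge, y to the end stop, z up. 'In the jig' below means this frame. A channel 105 mm wide (|x| < 52) between two steel rails 12 mm high and wide runs along y from y = -150 to the end stop
- end_stop (a point): middle of the face of the steel end stop block, at x = 0, y = 80, z = 25 mm in the jig (block 26 mm high). From it two steel arms with drill bushes, z = 42 to 55 mm, reach back to y = 51 over the plaque's two far corners (|x| = 28 to 56 mm)
- tower_top (a point): centre of the top (x = -143, y = 26, z = 72 mm in the jig) of the latch tower, a grey block 70 (x) x 112 (y) mm. On it: the release button, the safety catch over it, and the catch's two guide rails along y at x = -175 and -111, tops at z = 87, 50 mm clear between them
- bar_hinge (a point): hinge axis of the clamp bar, along the jig's y, at x = 130, z = 55 mm in the jig, in a bracket x = 112 to 148, |y| < 36, up to z = 70 mm
- plaque: polished black granite plaque 100 (x) x 160 (y) x 20 mm, about 0.85 kg, flat in the channel, its underside at z = 15 mm in the jig; origin at the centre of its underside. Starts 20 to 45 mm short of the end stop; against the stop its origin is at y = 0 in the jig. Push its free end (-y). With the bar up it slides at 5 to 8 N; the lowered bar clamps it
- clamp_bar (a joint): angle (rad): 0 latched down, 0.45 fully up, -0.012 at its lower stop. Aluminium bar 26 wide, 12 thick, from the hinge along y = 0 over the plaque to the tower (x = -104 mm); a sprung rubber foot 130 mm from the hinge presses the plaque. Springs up in half a second when released (tip then 160 mm up). Pressed at the tread with 10 to 20 N to -0.005 or lower it snaps under the latch and stays
- clamp_tread (a point): centre of the upper face of the black rubber tread near the bar's free end, 44 mm along the bar, 66 mm across: the place to press. 196 mm from the hinge axis and 12 mm above the bar's centre line: at x = -66, y = 0, z = 67 mm in the jig when latched, x = -41, z = 151 when fully up
- release (a joint): depth of the release button (m): 0 out, 0.006 fully in. Sprung, 2 N to start, 5 N fully in; from about 0.003 the latch lets the bar go. It also dips by itself as the bar snaps in
- release_top (a point): centre of the top of the round black release button, 30 mm across, at x = -143, y = 0, z = 78 mm in the jig when out; hidden under the catch when that is closed
- catch (a joint): travel of the safety catch (m): 0 closed, its plate over the button (starts at 0 to 0.003); 0.050 fully open, towards the jig's +y. Slides with about 2 N of friction and stays where it is left
- catch_tab (a point): centre of the upright steel thumb tab of the safety catch, at x = -143, y = 13 + travel, z = 93 mm in the jig. The tab is 38 (x) x 8 (y) mm, z = 84 to 102, on a steel plate 57 (x) x 44 (y) mm whose top is at z = 84 and whose centre is 13 mm to the -y side of the tab
- chisel_wide: steel stone chisel with an 18 mm edge, 180 mm long, 11 mm thick, lying on the jig's base plate beyond the end stop; not to be moved; origin under its middle, x along it
- chisel_fine: steel stone chisel with a 7 mm edge, 190 mm long, 11 mm thick, lying on the bench by the jig; not to be moved; origin under its middle, x along it
- bench_brush: wooden bench brush, 200 mm long, 60 mm wide, 24 mm thick, lying on the bench left of the jig; not to be moved; origin under its head, bristles to its +x
- rubbing_stone: grey abrasive rubbing stone 55 x 120 x 35 mm lying on the bench right of the jig; not to be moved; origin under its centre
- mallet: round iron stone mallet lying on its side, head 68 mm across, wooden handle, 190 mm long; not to be moved; origin on the bench under the joint of head and handle
- varnish_jar: amber glass jar with steel lid, 68 mm across, 80 mm tall; not to be moved; origin under its centre
There are look-alikes about, which are no part of the job. What is meant by the plaque is not yellow, and is the smaller of those in its own colour.

How it is judged:
On the way, in this order (a step that is already met when the one before it is completed fails the run):
1. the safety catch is slid fully open (45 of its 50 mm or more) while the bar is still latched (value of joint catch above 0.045 m and value of joint clamp_bar below 0.02 rad), for 0.1 s.
2. the release button has been pressed and the clamp bar has sprung up (above 0.35 rad) (value of joint clamp_bar above 0.35 rad), for 0.1 s.
3. with the bar up, the plaque is pushed home against the end stop (within 3 mm) (y of plaque in the frame of drill_jig above -0.003 m and z of plaque in the frame of drill_jig below 0.018 m and angle between the y axis of plaque and the y axis of drill_jig, either way round below 0.06 rad and value of joint clamp_bar above 0.3 rad), for 0.2 s.
4. the clamp bar is pressed down and latched (below 0.02 rad), the catch still open (value of joint clamp_bar below 0.02 rad and value of joint catch above 0.04 m and y of plaque in the frame of drill_jig above -0.003 m and z of plaque in the frame of drill_jig below 0.018 m and angle between the y axis of plaque and the y axis of drill_jig, either way round below 0.06 rad), for 0.2 s.
5. the catch is slid back over the button (within 4 mm of closed) (value of joint catch below 0.004 m), for 0.1 s.
At the end, for the whole second after the job is handed in: The plaque lies flat in the channel within 3 mm of the end stop and at rest, the clamp bar is latched down (below 0.02 rad) and the safety catch is closed over the button (within 4 mm) (y of plaque in the frame of drill_jig above -0.003 m and z of plaque in the frame of drill_jig below 0.018 m and angle between the y axis of plaque and the y axis of drill_jig, either way round below 0.06 rad and value of joint clamp_bar below 0.02 rad and value of joint catch below 0.004 m and linear speed of plaque below 0.01 m/s); the robot touches nothing.
It fails at once if a tool or jar around the jig is moved by more than 20 mm (distance of any of chisel_wide, chisel_fine, bench_brush, rubbing_stone, mallet, varnish_jar from where it was at the start of the episode above 0.02 m).
It fails at once if the plaque is tipped up in the channel (more than 0.12 rad) (angle between plaque's own z axis and vertical above 0.12 rad).
It also fails if it takes over 54 s, if anything falls off the work surface, if the arm or the gripper's body presses on something with over 40 N, if the wrist force passes 120 N, or if a joint passes its speed limit or range.

## Working session

There is one attempt and no reset: what is moved stays moved. The work goes in short steps, Python scripts to look and compute and a shell command to move; the robot and the scene stay as the last step left them, time stands still between calls to the robot, and variables do not carry over. Pictures are saved under pics/ and viewed, at most 10 in all, crops included, and the job is handed in when it is done.

```bash
mkdir -p pics; ls; python3 - <<'E'
from plant import arm
import cv2
s=arm.get_state();print({k:s[k] for k in('time_s','eef_pos','tool_rot','wrist_force','width')})
for n in('scene','top'):
    c=arm.capture(n);cv2.imwrite(f'pics/{n}0.png',c['color'][...,::-1]);print(n,c['camera_matrix'].round(1).tolist(),c['view'].round(4).tolist())
E
```

```text
pics
{'time_s': 0.0, 'eef_pos': array([0.25902151, 0.56812408, 0.23021906]), 'tool_rot': array([ 1.11645547e-03,  9.77189964e-01, -2.12364069e-01, -1.71513203e-04]), 'wrist_force': array([-0.09239387,  0.42987236,  0.57199009]), 'width': 0.9987152172140873}
scene [[443.1, 0.0, 273.2], [0.0, 443.1, 211.5], [0.0, 0.0, 1.0]] [[-0.6528, 0.7574, 0.0163, 0.3825], [0.5827, 0.5157, -0.6281, -0.2721], [-0.4841, -0.4005, -0.778, 1.6391], [0.0, 0.0, 0.0, 1.0]]
top [[410.7, 0.0, 277.4], [0.0, 410.7, 204.3], [0.0, 0.0, 1.0]] [[-0.0042, -0.9999, -0.0119, -0.0007], [-0.998, 0.005, -0.063, 0.5669], [0.063, 0.0116, -0.9979, 1.0702], [0.0, 0.0, 0.0, 1.0]]
```

View pics/top0.png

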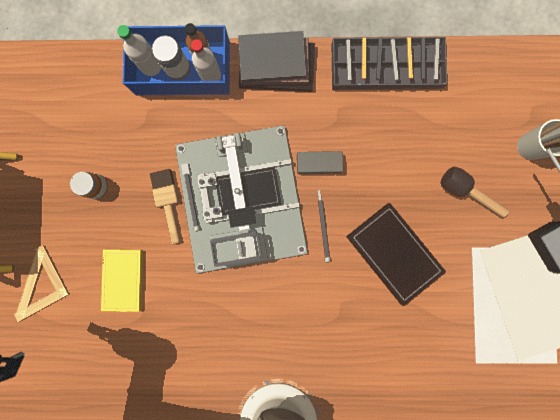

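View pics/scene0.png

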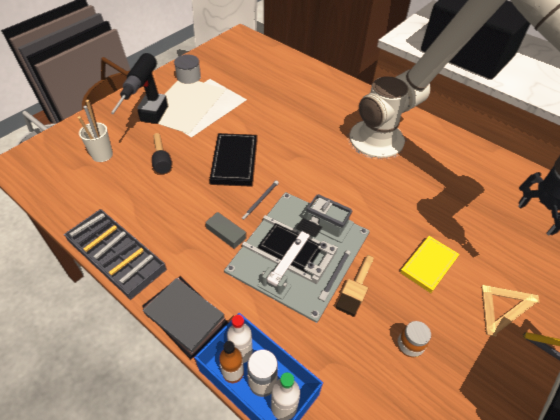

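```bash
python3 - <<'E'
import cv2
a=cv2.imread('pics/top0.png')[115:285,145:340]
cv2.imwrite('pics/crop0.png',cv2.resize(a,None,fx=4,fy=3.5,interpolation=cv2.INTER_CUBIC))
b=cv2.imread('pics/scene0.png')[185:325,220:400]
cv2.imwrite('pics/crop1.png',cv2.resize(b,None,fx=4,fy=4,interpolation=cv2.INTER_CUBIC))
E
```

```text
(no output)
```

View pics/crop0.png

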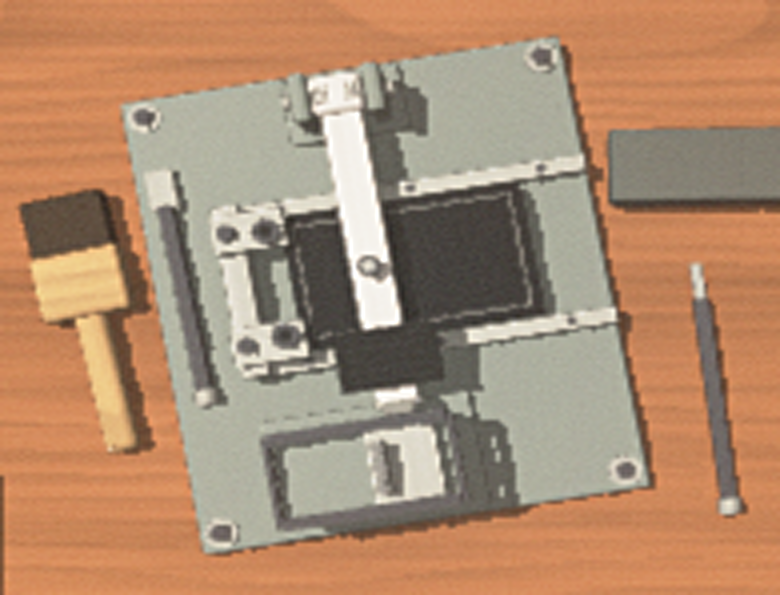

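View pics/crop1.png

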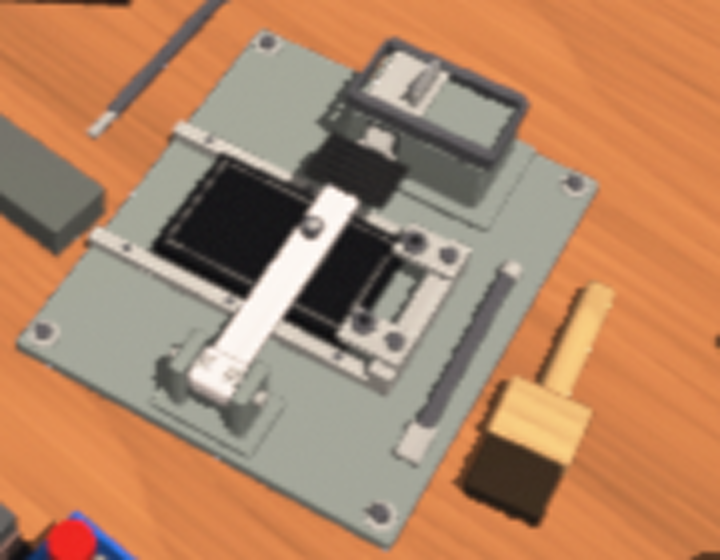

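Top crop: plate corners at about (122,103), (566,40), (650,487), (205,553), with the tower nearest the robot, the catch plate at (410,465) and the tab at (385,470). The plaque is about 30 mm short of the stop. The scene crop agrees.

```bash
cat > h.py <<'E'
from plant import arm
import numpy as np, json
from scipy.optimize import least_squares
from scipy.spatial.transform import Rotation as R
def proj(c,V,p):
    q=np.asarray(p)@V[:3,:3].T+V[:3,3]; u=q@c['camera_matrix'].T; return u[:,:2]/u[:,2:]
def ray(c,V,uv,z):
    d=V[:3,:3].T@np.linalg.solve(c['camera_matrix'],[*uv,1]); o=-V[:3,:3].T@V[:3,3]
    return o+d*(z-o[2])/d[2]
def J(p,pts):
    pts=np.atleast_2d(np.asarray(pts,float)); c,s=np.cos(p[2]),np.sin(p[2])
    return np.c_[p[0]+c*pts[:,0]-s*pts[:,1],p[1]+s*pts[:,0]+c*pts[:,1],pts[:,2]]
def tool():
    s=arm.get_state(); w=s['tool_rot']; return s['eef_pos'],R.from_quat([*w[1:],w[0]]).as_matrix(),s
def to(target,yaw_tool_x=None):
    "shift in tool axes mm from present to world target"
    p,M,s=tool(); return (M.T@(np.asarray(target)-p)*1000).round(1)
E
python3 - <<'E'
from h import *
T=arm.capture('top');S=arm.capture('scene')
P=np.array([[.16,.15,.015],[.16,-.15,.015],[-.19,-.15,.015],[-.19,.15,.015]])
t=np.array([[122,103],[566,40],[650,487],[205,553]])/[4,3.5]+[145,115]
s=np.array([[388,547],[18,345],[262,32],[597,187]])/4+[220,185]
f=lambda p:np.r_[(proj(T,T['view'],J(p,P))-t).ravel(),(proj(S,S['view'],J(p,P))-s).ravel()]
r=least_squares(f,[.57,.1,.15]);print(r.x,r.fun.round(2));np.save('jig.npy',r.x)
for a in (slice(0,8),slice(8,16)): print(least_squares(lambda p:f(p)[a],r.x).x)
# plaque near end corners & tab in top
o=r.x;inv=lambda w:(np.array([[np.cos(o[2]),np.sin(o[2])],[-np.sin(o[2]),np.cos(o[2])]])@(w[:2]-o[:2])*1000).round(1)
for n,uv,z in(('plq',(518,187),.035),('plq',(548,310),.035),('tab',(383,470),.102),('btnframe',(345,465),.087)):
    print(n,inv(ray(T,T['view'],np.array(uv)/[4,3.5]+[145,115],z)))
for n,q in dict(tab=[-.143,.013,.093],btn=[-.143,0,.078],tread=[-.041,0,.151],end=[0,-.115,.03]).items(): print(n,J(o,q))
p,M,_=tool();print(M.round(3).tolist(),np.degrees(o[2]))
w=arm.capture('wrist');print(w['T_tool_cam'].round(3).tolist())
E
```

```text
[0.5987468  0.09961346 0.16561605] [-1.42 -0.74 -2.46 -1.67 -0.86 -0.32 -1.85  0.1  -0.95 -1.27 -1.98 -2.57
 -0.75 -2.49  0.24 -2.18]
[0.59701478 0.09516231 0.16125837]
[0.60228224 0.10574183 0.17006646]
plq [  44.8 -104.7]
plq [ -49.6 -108.4]
tab [-146.5   10. ]
btnframe [-139.6   34.1]
tab [[0.4555603 0.0888606 0.093    ]]
btn [[0.45770348 0.07603848 0.078     ]]
tread [[0.55830781 0.0928542  0.151     ]]
end [[ 0.6177057 -0.013813   0.03     ]]
[[0.91, -0.415, -0.0], [-0.415, -0.91, -0.001], [0.0, 0.001, -1.0]] 9.489100591838788
[[-0.001, -0.946, -0.323, 0.084], [1.0, -0.001, -0.002, 0.001], [0.002, -0.323, 0.946, -0.142], [0.0, 0.0, 0.0, 1.0]]
```

```bash
R='x'; python3 -m crank '[{"claw":0,"slide":[32,20.4,-6],"rotation":[0,0,0]},{"claw":0,"slide":[32,20.4,-6],"rotation":[0,0,0]},{"claw":0,"slide":[32,20.4,-6],"rotation":[0,0,0]},{"claw":0,"slide":[32,20.4,-6],"rotation":[0,0,0]},{"claw":0,"slide":[32,20.4,-6],"rotation":[0,0,0]},{"claw":0,"slide":[32,20.4,-6],"rotation":[0,0,0]},{"claw":0,"slide":[32,20.4,-6],"rotation":[0,0,0]},{"claw":0,"slide":[32,20.4,-6],"rotation":[0,0,0]},{"claw":0,"slide":[32,20.4,-6],"rotation":[0,0,0]},{"claw":0,"slide":[32,20.4,-6],"rotation":[0,0,0]},{"claw":0,"slide":[32,20.4,-6],"rotation":[0,0,0]},{"claw":0,"slide":[32,20.4,-6],"rotation":[0,0,0]}]' 40
python3 -m crank '[{"claw":0,"slide":[32,20.4,-6],"rotation":[0,0,0]},{"claw":0,"slide":[32,20.4,-6],"rotation":[0,0,0]},{"claw":0,"slide":[32,20.4,-6],"rotation":[0,0,0]},{"claw":0,"slide":[0,0,0],"rotation":[0,0,-6.8]},{"claw":0,"slide":[0,0,0],"rotation":[0,0,-6.8]},{"claw":0,"slide":[0,0,0],"rotation":[0,0,-6.8]},{"claw":0,"slide":[0,0,0],"rotation":[0,0,-6.8]},{"claw":0,"slide":[0,0,0],"rotation":[0,0,-6.8]},{"claw":0,"slide":[0,0,0],"rotation":[0,0,0]},{"claw":0,"slide":[0,0,0],"rotation":[0,0,0]}]'
python3 - <<'E'
from h import *
import cv2
p,M,s=tool();c=arm.capture('wrist');cv2.imwrite('pics/w1.png',c['color'][...,::-1]);print(p,M.round(4).tolist(),s['qpos'])
np.savez('w1.npz',p=p,M=M,K=c['camera_matrix'],T=c['T_tool_cam'])
E
```

```text
time_s: 1.25
eef_pos: [0.5077, 0.1849, 0.3038]
tool_rot: [-0.0, 0.977, -0.212, 0.0]
wrist_force: [0.2, 1.0, 0.5]
width: 0.005
grip_force: 0.0
time_s: 2.08
eef_pos: [0.5689, 0.0911, 0.3212]
tool_rot: [-0.0, 0.997, 0.081, -0.0]
wrist_force: [-0.1, 0.5, -0.3]
width: 0.0
grip_force: 0.0
[0.56894661 0.09110954 0.32120107] [[0.9868, 0.1618, -0.0003], [0.1618, -0.9868, 0.0], [-0.0003, -0.0001, -1.0]] [ 4.39738896e-01  2.52807017e-01  4.11252426e-02 -1.34789363e-04
 -1.35935141e+00  1.29363636e+00]
```

View pics/w1.png

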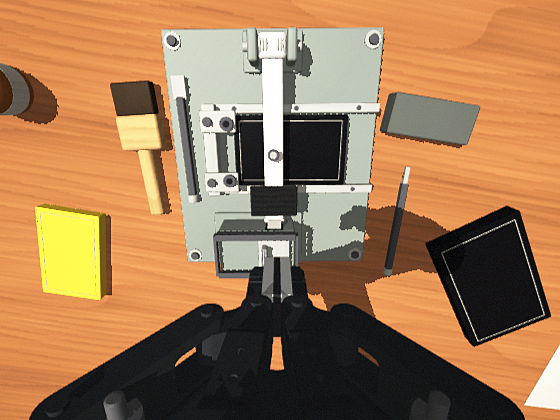

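Wrist view: plate corners at about (162,30), (384,27), (367,262) and (188,262), the bar along column 272, the tread at (274,200), and the tower under the fingertips. I'll refine the plate edges subpixel in this view and in the top view.

```bash
python3 - <<'E'
from h import *
import cv2
P=np.array([[.16,.15,.015],[.16,-.15,.015],[-.19,-.15,.015],[-.19,.15,.015]])
def corners(fn,c0):
    im=cv2.imread(fn); sat=cv2.GaussianBlur(cv2.cvtColor(im,cv2.COLOR_BGR2HSV)[...,1].astype(np.float32),(3,3),0)
    L=[];cen=np.mean(c0,0)
    for i in range(4):
        a,b=c0[i],c0[(i+1)%4]; n=np.array([-(b-a)[1],(b-a)[0]])/np.linalg.norm(b-a); n*=np.sign(n@(a-cen)); k=np.arange(-6,6.1,.25); pt=[]
        for t in np.linspace(.1,.9,60):
            q=a+t*(b-a)+k[:,None]*n; v=cv2.remap(sat,q[:,:1].astype(np.float32),q[:,1:].astype(np.float32),1)[:,0]
            g=np.gradient(v); j=g.argmax()
            if g[j]>5: pt.append(q[j])
        l=cv2.fitLine(np.array(pt,np.float32),cv2.DIST_HUBER,0,.01,.01).ravel(); L.append(l)
    out=[]
    for i in range(4):
        l,m=L[i-1],L[i]; s=np.linalg.solve(np.c_[l[:2],-m[:2]],m[2:]-l[2:]); out.append(l[2:]+s[0]*l[:2])
    return np.array(out)
w=np.load('w1.npz'); X=np.eye(4);X[:3,:3]=w['M'];X[:3,3]=w['p']; VW=np.linalg.inv(X@w['T']); cw={'camera_matrix':w['K']}
T=arm.capture('top');S=arm.capture('scene')
W0=np.array([[162,30],[384,27],[367,262],[188,262]],float)
t0=np.array([[122,103],[566,40],[650,487],[205,553]])/[4,3.5]+[145,115]
s0=np.array([[388,547],[18,345],[262,32],[597,187]])/4+[220,185]
res=[]
for n,fn,c,V,u0 in(('wrist','w1',cw,VW,W0),('top','top0',T,T['view'],t0),('scene','scene0',S,S['view'],s0)):
    u=corners(f'pics/{fn}.png',u0); f=lambda p:(proj(c,V,J(p,P))-u).ravel()
    r=least_squares(f,[.6,.1,.165]); print(n,u.round(1).tolist(),r.x.round(4),r.fun.round(1)); res.append(r.x)
    for nm,q in dict(tab=[-.143,.013,.102],tread=[-.066,0,.067]).items(): print(nm,proj(c,V,J(r.x,q)).round(1))
E
```

```text
wrist [[160.3000030517578, 28.899999618530273], [384.1000061035156, 26.899999618530273], [361.70001220703125, 259.8999938964844], [187.8000030517578, 262.6000061035156]] [0.5972 0.1007 0.1701] [-1.1 -0.2  0.8 -0.7  0.8  1.7 -0.5  0.3]
tab [[264.5 262.5]]
tread [[273.5 201.7]]
top [[174.60000610351562, 144.0], [284.3999938964844, 124.5999984741211], [307.5, 253.5], [195.5, 273.0]] [0.5989 0.0977 0.1692] [-0.  -0.1  0.1 -0.1  0.  -0.  -0.1  0.2]
tab [[240.3 248. ]]
tread [[241.7 216.3]]
scene [[316.6000061035156, 322.3999938964844], [222.39999389648438, 271.0], [284.6000061035156, 191.3000030517578], [370.20001220703125, 230.1999969482422]] [0.6023 0.1034 0.1714] [ 0.2 -0.1  0.2 -0.4 -0.1  0.4 -0.5  0.4]
tab [[325.7 204.2]]
tread [[308.5 227.4]]
```

```bash
cat >> h.py <<'E'
JP=np.array([.599,.1003,.170])
def st(*tg):
    p,M,s=tool(); C=R.from_euler('z',JP[2]).as_matrix(); o=np.r_[JP[:2],0]
    print('jig tcp',((C.T@(p-o))*1000).round(1),'yaw',np.degrees(np.arctan2(*M[[1,0],0])-JP[2]).round(2),'F',(C.T@s['wrist_force']).round(1),'t',s['time_s'])
    for q in tg: print('slide',(M.T@(C@(np.array(q)/1000.)+o-p)*1000).round(1))
E
python3 -c "
from h import *
st([-143,-14,125])"
```

```text
jig tcp [-31.1  -3.9 321.3] yaw -0.35 F [ 0.2 -0.2 -1.7] t 2.2333
slide [-111.8   10.7  196.3]
```

```bash
python3 -m crank '[{"claw":0,"slide":[0,0,0],"rotation":[0,0,-0.35]},{"claw":0,"slide":[-18.6,1.8,32.7],"rotation":[0,0,0]},{"claw":0,"slide":[-18.6,1.8,32.7],"rotation":[0,0,0]},{"claw":0,"slide":[-18.6,1.8,32.7],"rotation":[0,0,0]},{"claw":0,"slide":[-18.6,1.8,32.7],"rotation":[0,0,0]},{"claw":0,"slide":[-18.6,1.8,32.7],"rotation":[0,0,0]},{"claw":0,"slide":[-18.6,1.8,32.7],"rotation":[0,0,0]},{"claw":0,"slide":[0,0,0],"rotation":[0,0,0]},{"claw":0,"slide":[0,0,0],"rotation":[0,0,0]}]'
python3 - <<'E'
from h import *
import cv2
st([-143,-14,92]);c=arm.capture('wrist');cv2.imwrite('pics/w2.png',c['color'][...,::-1])
E
```

```text
time_s: 2.98
eef_pos: [0.4591, 0.0605, 0.1238]
tool_rot: [0.001, 0.996, 0.086, -0.002]
wrist_force: [0.9, 0.6, 1.3]
width: -0.004
grip_force: 0.0
jig tcp [-144.7  -15.6  123.8] yaw 0.1 F [1.  0.4 1.3] t 2.9833
slide [ 1.8 -1.6 31.8]
```

View pics/w2.png

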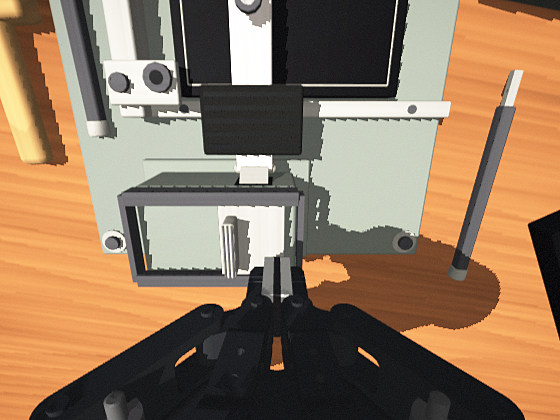

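The wrist view shows the shut tips (about col 262–290, row 258) on the −y side of the upright tab (cols 220–238), over the catch plate. I'll go down and push.

```bash
python3 -m crank '[{"claw":0,"slide":[0.9,0,10],"rotation":[0,0,0]},{"claw":0,"slide":[0.9,0,10],"rotation":[0,0,0]},{"claw":0,"slide":[0,0,6],"rotation":[0,0,0]},{"claw":0,"slide":[0,0,5],"rotation":[0,0,0]},{"claw":0,"slide":[0,0,0],"rotation":[0,0,0]},{"claw":0,"slide":[0,0,0],"rotation":[0,0,0]}]'; python3 -c "
from h import *
st()"
python3 -m crank '[{"claw":0,"slide":[0,-5,0],"rotation":[0,0,0]},{"claw":0,"slide":[0,-5,0],"rotation":[0,0,0]},{"claw":0,"slide":[0,-5,0],"rotation":[0,0,0]},{"claw":0,"slide":[0,-5,0],"rotation":[0,0,0]},{"claw":0,"slide":[0,0,0],"rotation":[0,0,0]}]'; python3 -c "
from h import *
st()"
```

```text
time_s: 3.53
eef_pos: [0.4634, 0.062, 0.0945]
tool_rot: [-0.0, 0.996, 0.086, 0.0]
wrist_force: [0.3, 0.6, 0.4]
width: -0.002
grip_force: 0.0
jig tcp [-140.1  -14.8   94.5] yaw 0.11 F [0.4 0.6 0.4] t 3.5333
time_s: 3.95
eef_pos: [0.4594, 0.0823, 0.0944]
tool_rot: [-0.0, 0.996, 0.086, 0.0]
wrist_force: [-0.3, 0.7, 0.4]
width: -0.001
grip_force: 0.0
jig tcp [-140.6    5.9   94.4] yaw 0.17 F [-0.2  0.8  0.4] t 3.95
```

```bash

python3 -m crank '[{"claw":0,"slide":[0,-4,0],"rotation":[0,0,0]},{"claw":0,"slide":[0,-4,0],"rotation":[0,0,0]},{"claw":0,"slide":[0,-4,0],"rotation":[0,0,0]},{"claw":0,"slide":[0,-4,0],"rotation":[0,0,0]},{"claw":0,"slide":[0,-4,0],"rotation":[0,0,0]},{"claw":0,"slide":[0,-4,0],"rotation":[0,0,0]},{"claw":0,"slide":[0,-4,0],"rotation":[0,0,0]},{"claw":0,"slide":[0,-4,0],"rotation":[0,0,0]}]'; python3 -c "
from h import *
import cv2
st();c=arm.capture('wrist');cv2.imwrite('pics/w3.png',c['color'][...,::-1])"
```

```text
time_s: 4.62
eef_pos: [0.4539, 0.1134, 0.0942]
tool_rot: [-0.0, 0.996, 0.086, 0.0]
wrist_force: [1.7, -1.9, 3.1]
width: -0.003
grip_force: 1.3
jig tcp [-140.8   37.5   94.2] yaw 0.11 F [ 1.4 -2.1  3.1] t 4.6167
```

View pics/w3.png

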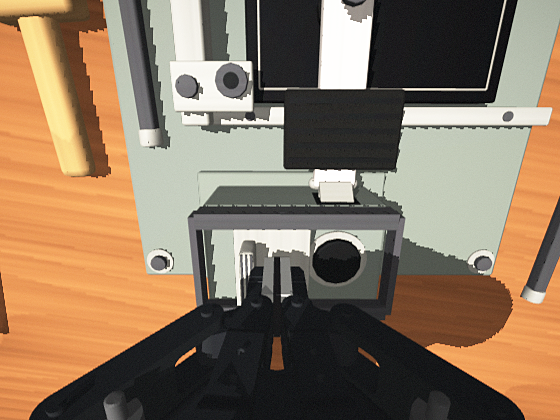

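The tab (col 245) is moving and the button is uncovered at (338,258). Pushing on to the stop.

```bash

python3 -m crank '[{"claw":0,"slide":[0,-4,0],"rotation":[0,0,0]},{"claw":0,"slide":[0,-3,0],"rotation":[0,0,0]},{"claw":0,"slide":[0,-3,0],"rotation":[0,0,0]}]'; python3 -c "
from h import *
st()"
python3 -m crank '[{"claw":0,"slide":[0,-2,0],"rotation":[0,0,0]},{"claw":0,"slide":[0,-2,0],"rotation":[0,0,0]},{"claw":0,"slide":[0,0,0],"rotation":[0,0,0]}]'; python3 -c "
from h import *
st()"
```

```text
time_s: 4.92
eef_pos: [0.4521, 0.1231, 0.0941]
tool_rot: [0.0, 0.996, 0.086, 0.0]
wrist_force: [1.9, -2.4, 2.0]
width: 0.002
grip_force: 1.2
jig tcp [-140.9   47.3   94.1] yaw 0.1 F [ 1.4 -2.7  2. ] t 4.9167
time_s: 5.17
eef_pos: [0.4517, 0.1244, 0.0942]
tool_rot: [0.002, 0.996, 0.086, -0.001]
wrist_force: [7.1, -13.3, 0.9]
width: -0.001
grip_force: 6.9
jig tcp [-141.1   48.7   94.2] yaw 0.16 F [  4.7 -14.3   0.9] t 5.1667
```

```bash

python3 -m crank '[{"claw":0,"slide":[0,8,0],"rotation":[0,0,0]},{"claw":0,"slide":[0,8,0],"rotation":[0,0,0]},{"claw":0,"slide":[-1,18,0],"rotation":[0,0,0]},{"claw":0,"slide":[-1,17,0],"rotation":[0,0,0]},{"claw":0,"slide":[-1,0,0],"rotation":[0,0,0]},{"claw":0,"slide":[0,0,0],"rotation":[0,0,0]}]'; python3 -c "
from h import *
st([-145,-1,79])"
```

```text
time_s: 5.67
eef_pos: [0.4566, 0.0754, 0.0938]
tool_rot: [-0.0, 0.996, 0.085, -0.0]
wrist_force: [-0.3, 0.7, 0.3]
width: 0.003
grip_force: 0.0
jig tcp [-144.5   -0.5   93.8] yaw -0.02 F [-0.2  0.7  0.3] t 5.6667
slide [-0.4  0.5 14.8]
```

```bash

python3 -m crank '[{"claw":0,"slide":[0,0,8],"rotation":[0,0,0]},{"claw":0,"slide":[0,0,5],"rotation":[0,0,0]},{"claw":0,"slide":[0,0,4],"rotation":[0,0,0]},{"claw":0,"slide":[0,0,3],"rotation":[0,0,0]},{"claw":0,"slide":[0,0,1],"rotation":[0,0,0]}]'; python3 -c "
from h import *
st()"
python3 -m crank '[{"claw":0,"slide":[0,0,1],"rotation":[0,0,0]},{"claw":0,"slide":[0,0,0],"rotation":[0,0,0]},{"claw":0,"slide":[0,0,0],"rotation":[0,0,0]}]'; python3 -c "
from h import *
import cv2
st();c=arm.capture('scene');cv2.imwrite('pics/s4.png',cv2.resize(c['color'][150:325,200:400,::-1],None,fx=3,fy=3))"
```

```text
time_s: 6.08
eef_pos: [0.4569, 0.0763, 0.0726]
tool_rot: [0.0, 0.996, 0.086, -0.001]
wrist_force: [-1.5, 1.2, 5.3]
width: -0.002
grip_force: 2.2
jig tcp [-144.1    0.4   72.6] yaw 0.14 F [-1.2  1.4  5.3] t 6.0833
time_s: 6.33
eef_pos: [0.4569, 0.0763, 0.0722]
tool_rot: [-0.0, 0.996, 0.086, -0.0]
wrist_force: [-2.9, 1.5, 3.8]
width: -0.003
grip_force: 2.3
jig tcp [-144.1    0.4   72.2] yaw 0.11 F [-2.7  2.   3.8] t 6.3333
```

View pics/s4.png

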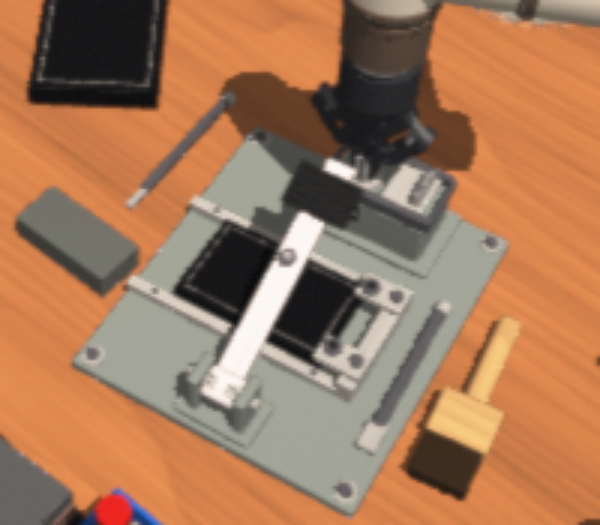

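The bar looks sprung up, with the tread lifted beside the gripper. Withdrawing up and around to the plaque's free end.

```bash

python3 -m crank '[{"claw":0,"slide":[0,0,-8],"rotation":[0,0,0]},{"claw":0,"slide":[-3,0,-18],"rotation":[0,0,0]},{"claw":0,"slide":[-12,0,-25],"rotation":[0,0,0]},{"claw":0,"slide":[0,38,0],"rotation":[0,0,0]},{"claw":0,"slide":[0,38,0],"rotation":[0,0,0]},{"claw":0,"slide":[0,38,0],"rotation":[0,0,0]},{"claw":0,"slide":[30,24,0],"rotation":[0,0,0]},{"claw":0,"slide":[38,0,0],"rotation":[0,0,0]},{"claw":0,"slide":[38,0,0],"rotation":[0,0,0]},{"claw":0,"slide":[38,0,0],"rotation":[0,0,0]},{"claw":0,"slide":[0,0,0],"rotation":[0,0,0]},{"claw":0,"slide":[0,0,0],"rotation":[0,0,0]}]'; python3 -c "
from h import *
import cv2
st([0,-138,26]);c=arm.capture('scene');cv2.imwrite('pics/s5.png',cv2.resize(c['color'][150:325,200:400,::-1],None,fx=3,fy=3))"
```

```text
time_s: 7.38
eef_pos: [0.609, -0.038, 0.122]
tool_rot: [0.0, 0.996, 0.086, -0.001]
wrist_force: [-0.9, -0.8, 0.4]
width: -0.001
grip_force: 0.0
jig tcp [ -13.5 -138.   122. ] yaw 0.08 F [-1.  -0.6  0.4] t 7.3833
slide [13.6  0.  96. ]
```

View pics/s5.png

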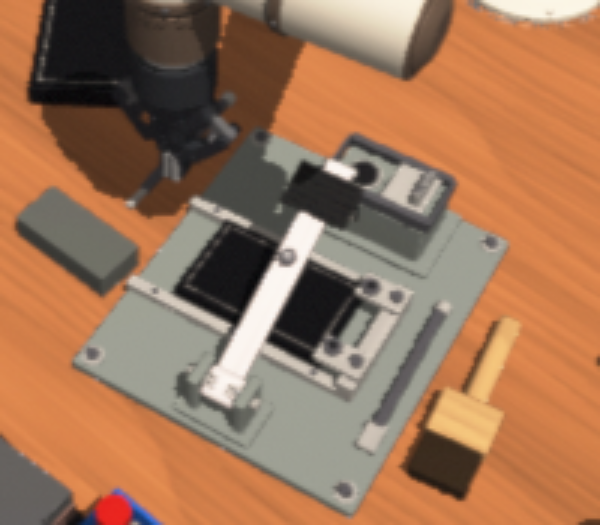

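```bash
python3 -c "
from h import *
S=arm.capture('scene')
for a in(0,.2,.3,.4,.45):
  q=[.130-.196*np.cos(a)+.012*np.sin(a),0,.055+.196*np.sin(a)+.012*np.cos(a)];print(a,((proj(S,S['view'],J([.602,.1034,.171],q))-[200,150])*3).round(0))"
```

```text
0 [[326. 232.]]
0.2 [[326. 212.]]
0.3 [[324. 204.]]
0.4 [[322. 198.]]
0.45 [[320. 195.]]
```

The tread centre at (322,194) matches fully up (about 0.45 rad). Going down behind the plaque's free end.

```bash

python3 -m crank '[{"claw":0,"slide":[13.5,0,15],"rotation":[0,0,0]},{"claw":0,"slide":[0,0,30],"rotation":[0,0,0]},{"claw":0,"slide":[0,0,30],"rotation":[0,0,0]},{"claw":0,"slide":[0,0,15],"rotation":[0,0,0]},{"claw":0,"slide":[0,0,5],"rotation":[0,0,0]},{"claw":0,"slide":[0,-6,0],"rotation":[0,0,0]},{"claw":0,"slide":[0,-6,0],"rotation":[0,0,0]},{"claw":0,"slide":[0,0,0],"rotation":[0,0,0]}]'; python3 -c "
from h import *
st()"
python3 -m crank '[{"claw":0,"slide":[0,-4,0],"rotation":[0,0,0]},{"claw":0,"slide":[0,-4,0],"rotation":[0,0,0]},{"claw":0,"slide":[0,-4,0],"rotation":[0,0,0]},{"claw":0,"slide":[0,-4,0],"rotation":[0,0,0]},{"claw":0,"slide":[0,-3,0],"rotation":[0,0,0]}]'; python3 -c "
from h import *
st()"
```

```text
time_s: 8.15
eef_pos: [0.62, -0.0225, 0.0302]
tool_rot: [-0.0, 0.996, 0.087, 0.002]
wrist_force: [-0.1, -0.1, 0.6]
width: 0.002
grip_force: 0.0
jig tcp [-1.000e-01 -1.246e+02  3.020e+01] yaw 0.19 F [-0.1 -0.   0.6] t 8.15
time_s: 8.57
eef_pos: [0.6162, -0.0054, 0.0287]
tool_rot: [0.001, 0.996, 0.086, 0.0]
wrist_force: [1.5, -5.8, 1.4]
width: -0.003
grip_force: 2.9
jig tcp [  -0.9 -107.1   28.7] yaw 0.14 F [ 0.5 -5.9  1.4] t 8.5667
```

```bash

python3 -m crank '[{"claw":0,"slide":[0,-4,0],"rotation":[0,0,0]},{"claw":0,"slide":[0,-4,0],"rotation":[0,0,0]},{"claw":0,"slide":[0,-3,0],"rotation":[0,0,0]},{"claw":0,"slide":[0,-2,0],"rotation":[0,0,0]}]'; python3 -c "
from h import *
st()"
python3 -m crank '[{"claw":0,"slide":[0,-2,0],"rotation":[0,0,0]},{"claw":0,"slide":[0,-2,0],"rotation":[0,0,0]},{"claw":0,"slide":[0,0,0],"rotation":[0,0,0]}]'; python3 -c "
from h import *
st()"
```

```text
time_s: 8.9
eef_pos: [0.6141, 0.0069, 0.0287]
tool_rot: [0.001, 0.996, 0.086, 0.0]
wrist_force: [1.6, -6.2, 0.6]
width: 0.002
grip_force: 2.9
jig tcp [ -0.9 -94.7  28.7] yaw 0.12 F [ 0.5 -6.3  0.6] t 8.9
time_s: 9.15
eef_pos: [0.6133, 0.0109, 0.0287]
tool_rot: [0.001, 0.996, 0.086, 0.0]
wrist_force: [-0.4, -5.0, 2.4]
width: 0.002
grip_force: 2.4
jig tcp [ -1.  -90.5  28.7] yaw 0.12 F [-1.2 -4.9  2.4] t 9.15
```

```bash

python3 -m crank '[{"claw":0,"slide":[0,-2,0],"rotation":[0,0,0]},{"claw":0,"slide":[0,-1,0],"rotation":[0,0,0]},{"claw":0,"slide":[0,0,0],"rotation":[0,0,0]}]'; python3 -c "
from h import *
st()"
python3 -m crank '[{"claw":0,"slide":[0,-2,0],"rotation":[0,0,0]},{"claw":0,"slide":[0,0,0],"rotation":[0,0,0]}]'; python3 -c "
from h import *
st()"
```

```text
time_s: 9.4
eef_pos: [0.6129, 0.0138, 0.0287]
tool_rot: [0.001, 0.996, 0.086, 0.0]
wrist_force: [0.2, -5.9, 3.2]
width: 0.001
grip_force: 2.6
jig tcp [ -1.  -87.6  28.7] yaw 0.11 F [-0.8 -5.8  3.2] t 9.4
time_s: 9.57
eef_pos: [0.6125, 0.0155, 0.0287]
tool_rot: [0.001, 0.996, 0.086, 0.0]
wrist_force: [0.7, -5.7, 2.1]
width: -0.002
grip_force: 3.1
jig tcp [ -1.  -85.8  28.7] yaw 0.11 F [-0.3 -5.8  2.1] t 9.5667
```

```bash

python3 -m crank '[{"claw":0,"slide":[0,-2,0],"rotation":[0,0,0]},{"claw":0,"slide":[0,0,0],"rotation":[0,0,0]}]'; python3 -c "
from h import *
st()"
python3 -m crank '[{"claw":0,"slide":[0,-2,0],"rotation":[0,0,0]},{"claw":0,"slide":[0,0,0],"rotation":[0,0,0]}]'; python3 -c "
from h import *
import cv2
st();c=arm.capture('top');cv2.imwrite('pics/t6.png',cv2.resize(c['color'][115:285,145:340,::-1],None,fx=4,fy=3.5,interpolation=cv2.INTER_CUBIC))"
```

```text
time_s: 9.73
eef_pos: [0.6122, 0.0157, 0.0287]
tool_rot: [0.002, 0.996, 0.086, -0.0]
wrist_force: [3.0, -12.7, 1.9]
width: -0.002
grip_force: 6.5
jig tcp [ -1.3 -85.6  28.7] yaw 0.12 F [  0.8 -13.    1.9] t 9.7333
time_s: 9.9
eef_pos: [0.6121, 0.0159, 0.0287]
tool_rot: [0.003, 0.996, 0.086, -0.0]
wrist_force: [4.4, -18.8, 1.4]
width: -0.0
grip_force: 9.9
jig tcp [ -1.3 -85.4  28.7] yaw 0.11 F [  1.2 -19.3   1.4] t 9.9
```

View pics/t6.png

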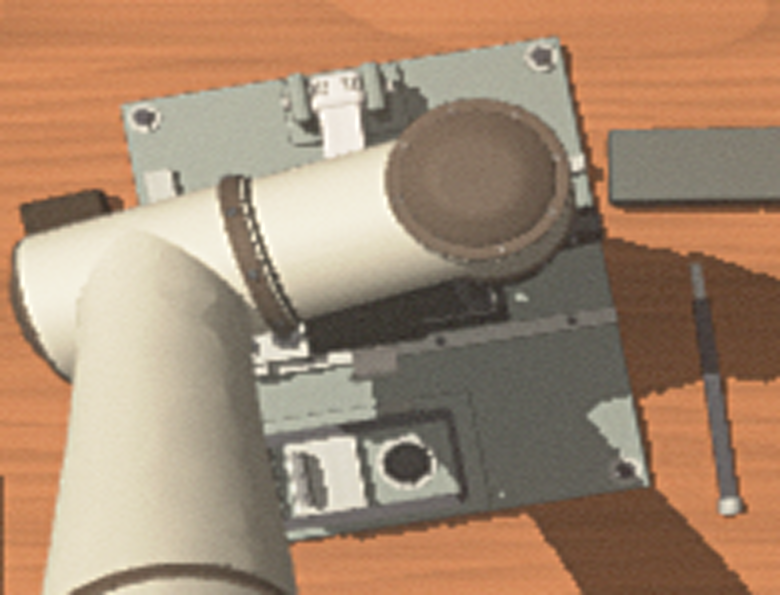

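The top view shows the plaque's near edge at about (507,300) and the open catch beside the button at (407,462). The rising force means a hard stop. Next I back off and check those numbers against the jig frame.

```bash

python3 -m crank '[{"claw":0,"slide":[0,8,0],"rotation":[0,0,0]},{"claw":0,"slide":[0,12,0],"rotation":[0,0,0]},{"claw":0,"slide":[0,12,-20],"rotation":[0,0,0]},{"claw":0,"slide":[0,0,-40],"rotation":[0,0,0]},{"claw":0,"slide":[0,0,-40],"rotation":[0,0,0]},{"claw":0,"slide":[0,0,-40],"rotation":[0,0,0]},{"claw":0,"slide":[0,0,-30],"rotation":[0,0,0]},{"claw":0,"slide":[0,0,0],"rotation":[0,0,0]}]'; python3 -c "
from h import *
st([-50,0,180])
T=arm.capture('top');o=[.5989,.0977,.1692]
for n,uv,z in(('plaque',(507,300),.035),('btn',(407,462),.078),('plate-y edge',(360,470),.084),('tab',(310,475),.102)):
    w=ray(T,T['view'],np.array(uv)/[4,3.5]+[145,115],z)[:2]-o[:2]; c,s=np.cos(o[2]),np.sin(o[2]); print(n,(1000*np.array([c*w[0]+s*w[1],-s*w[0]+c*w[1]])).round(1))"
```

```text
time_s: 10.62
eef_pos: [0.6208, -0.0106, 0.2062]
tool_rot: [-0.0, 0.996, 0.086, 0.007]
wrist_force: [2.0, 0.2, 1.1]
width: -0.004
grip_force: 0.0
jig tcp [   2.7 -113.   206.2] yaw 0.18 F [ 2.  -0.1  1.1] t 10.6167
slide [ -52.7 -113.2   25.4]
plaque [-37.8 -81.2]
btn [-144.    -0.7]
plate-y edge [-144.4   28.4]
tab [-142.1   56.7]
```

```bash
cat > edge.py <<'E'
from h import *
import cv2
def prof(c,V,jp,x,n):
    g=cv2.cvtColor(c['color'],cv2.COLOR_RGB2GRAY).astype(np.float32)
    for z,rng,lab in((.035,(-100,-60),'plaque'),(.015,(-165,-135),'plate')):
        y=np.arange(*rng,2.)/1000; u=proj(c,V,J(jp,np.c_[x+0*y,y,z+0*y])).astype(np.float32)
        print(n,lab,x,dict(zip((y*1000).astype(int).tolist(),cv2.remap(g,u[:,:1],u[:,1:],1)[:,0].astype(int).tolist())))
p,M,s=tool();X=np.eye(4);X[:3,:3]=M;X[:3,3]=p
w=arm.capture('wrist');VW=np.linalg.inv(X@w['T_tool_cam'])
t=arm.capture('top')
for x in(.02,.035,-.035): prof(w,VW,[.5972,.1007,.1701],x,'w')
for x in(-.035,-.042): prof(t,t['view'],[.5989,.0977,.1692],x,'t')
E
python3 edge.py
```

```text
w plaque 0.02 {-100: 214, -98: 214, -96: 214, -94: 215, -92: 216, -90: 223, -88: 90, -86: 97, -84: 100, -82: 50, -80: 13, -78: 28, -76: 29, -74: 23, -72: 199, -70: 16, -68: 25, -66: 25, -64: 29, -62: 28}
w plate 0.02 {-165: 173, -163: 173, -161: 171, -159: 168, -157: 169, -155: 173, -153: 128, -151: 65, -149: 135, -147: 215, -145: 215, -143: 215, -141: 216, -139: 215, -137: 215}
w plaque 0.035 {-100: 215, -98: 216, -96: 216, -94: 216, -92: 218, -90: 178, -88: 93, -86: 97, -84: 100, -82: 47, -80: 14, -78: 30, -76: 30, -74: 32, -72: 158, -70: 22, -68: 25, -66: 32, -64: 27, -62: 30}
w plate 0.035 {-165: 98, -163: 70, -161: 67, -159: 163, -157: 184, -155: 188, -153: 82, -151: 76, -149: 118, -147: 220, -145: 217, -143: 215, -141: 215, -139: 217, -137: 217}
w plaque -0.035 {-100: 213, -98: 213, -96: 214, -94: 213, -92: 213, -90: 223, -88: 87, -86: 93, -84: 98, -82: 43, -80: 10, -78: 26, -76: 21, -74: 24, -72: 218, -70: 13, -68: 21, -66: 22, -64: 21, -62: 20}
w plate -0.035 {-165: 171, -163: 173, -161: 173, -159: 175, -157: 175, -155: 178, -153: 99, -151: 70, -149: 109, -147: 217, -145: 214, -143: 212, -141: 212, -139: 212, -137: 214}
t plaque -0.035 {-100: 166, -98: 166, -96: 165, -94: 165, -92: 166, -90: 168, -88: 167, -86: 126, -84: 97, -82: 84, -80: 68, -78: 63, -76: 63, -74: 72, -72: 104, -70: 79, -68: 61, -66: 57, -64: 58, -62: 62}
t plate -0.035 {-165: 130, -163: 128, -161: 130, -159: 132, -157: 133, -155: 131, -153: 98, -151: 77, -149: 86, -147: 154, -145: 167, -143: 167, -141: 165, -139: 163, -137: 165}
t plaque -0.042 {-100: 163, -98: 164, -96: 164, -94: 163, -92: 165, -90: 166, -88: 139, -86: 96, -84: 86, -82: 89, -80: 77, -78: 58, -76: 55, -74: 64, -72: 101, -70: 128, -68: 95, -66: 92, -64: 96, -62: 101}
t plate -0.042 {-165: 135, -163: 136, -161: 136, -159: 137, -157: 137, -155: 113, -153: 80, -151: 72, -149: 107, -147: 143, -145: 166, -143: 166, -141: 165, -139: 163, -137: 162}
```

Edges agree with the plaque being home (about −80 to −82, within calibration). Now the tread.

```bash

python3 -m crank '[{"claw":0,"slide":[-15,-37,0],"rotation":[0,0,0]},{"claw":0,"slide":[-15,-38,0],"rotation":[0,0,0]},{"claw":0,"slide":[-15,-38,0],"rotation":[0,0,0]},{"claw":0,"slide":[0,0,20],"rotation":[0,0,0]},{"claw":0,"slide":[0,0,15],"rotation":[0,0,0]},{"claw":0,"slide":[0,0,5],"rotation":[0,0,0]},{"claw":0,"slide":[0,0,0],"rotation":[0,0,0]}]'; python3 -c "
from h import *
st([-43,0,151],[-66,0,66])"
```

```text
time_s: 11.35
eef_pos: [0.5521, 0.0926, 0.1557]
tool_rot: [0.001, 0.996, 0.086, -0.002]
wrist_force: [0.4, 0.3, 2.3]
width: -0.001
grip_force: 1.1
jig tcp [-47.5   0.3 155.7] yaw 0.12 F [0.4 0.3 2.3] t 11.35
slide [4.6 0.3 4.6]
slide [-18.    0.2  89.8]
```

```bash

python3 -m crank '[{"claw":0,"slide":[-3,0,7],"rotation":[0,0,0]},{"claw":0,"slide":[-3,0,7],"rotation":[0,0,0]},{"claw":0,"slide":[-3,0,7],"rotation":[0,0,0]},{"claw":0,"slide":[-3,0,7],"rotation":[0,0,0]},{"claw":0,"slide":[-2,0,7],"rotation":[0,0,0]},{"claw":0,"slide":[-2,0,7],"rotation":[0,0,0]},{"claw":0,"slide":[-2,0,7],"rotation":[0,0,0]},{"claw":0,"slide":[-1,0,7],"rotation":[0,0,0]},{"claw":0,"slide":[-1,0,7],"rotation":[0,0,0]},{"claw":0,"slide":[0,0,7],"rotation":[0,0,0]},{"claw":0,"slide":[0,0,6],"rotation":[0,0,0]}]'; python3 -c "
from h import *
st()"
```

```text
time_s: 12.27
eef_pos: [0.5316, 0.0883, 0.0808]
tool_rot: [0.001, 0.996, 0.086, -0.002]
wrist_force: [-5.3, -0.1, 16.4]
width: -0.003
grip_force: 8.8
jig tcp [-68.4  -0.4  80.8] yaw 0.08 F [-5.3  0.8 16.4] t 12.2667
```

```bash

python3 -m crank '[{"claw":0,"slide":[0,0,5],"rotation":[0,0,0]},{"claw":0,"slide":[0,0,4],"rotation":[0,0,0]},{"claw":0,"slide":[0,0,3],"rotation":[0,0,0]},{"claw":0,"slide":[0,0,0],"rotation":[0,0,0]}]'; python3 -c "
from h import *
st()"
python3 -m crank '[{"claw":0,"slide":[0,0,3],"rotation":[0,0,0]},{"claw":0,"slide":[0,0,0],"rotation":[0,0,0]}]'; python3 -c "
from h import *
st()"
```

```text
time_s: 12.6
eef_pos: [0.5308, 0.0881, 0.0692]
tool_rot: [0.001, 0.996, 0.086, -0.003]
wrist_force: [-5.3, 0.2, 8.8]
width: -0.001
grip_force: 4.2
jig tcp [-69.3  -0.5  69.2] yaw 0.07 F [-5.2  1.1  8.8] t 12.6
time_s: 12.77
eef_pos: [0.5307, 0.088, 0.0666]
tool_rot: [0.001, 0.996, 0.086, -0.003]
wrist_force: [-8.2, -0.0, 13.1]
width: 0.0
grip_force: 6.6
jig tcp [-69.4  -0.5  66.6] yaw 0.08 F [-8.1  1.3 13.1] t 12.7667
```

```bash

python3 -m crank '[{"claw":0,"slide":[0,0,2],"rotation":[0,0,0]},{"claw":0,"slide":[0,0,1],"rotation":[0,0,0]},{"claw":0,"slide":[0,0,0],"rotation":[0,0,0]}]'; python3 -c "
from h import *
st()"
python3 -m crank '[{"claw":0,"slide":[0,0,2],"rotation":[0,0,0]},{"claw":0,"slide":[0,0,1],"rotation":[0,0,0]},{"claw":0,"slide":[0,0,0],"rotation":[0,0,0]},{"claw":0,"slide":[0,0,0],"rotation":[0,0,0]}]'; python3 -c "
from h import *
st()"
```

```text
time_s: 13.02
eef_pos: [0.5306, 0.088, 0.0646]
tool_rot: [0.001, 0.996, 0.086, -0.003]
wrist_force: [-11.0, 1.0, 17.3]
width: -0.001
grip_force: 8.7
jig tcp [-69.5  -0.5  64.6] yaw 0.1 F [-10.6   2.9  17.3] t 13.0167
time_s: 13.35
eef_pos: [0.5307, 0.088, 0.0644]
tool_rot: [0.001, 0.996, 0.086, -0.003]
wrist_force: [-15.9, 0.6, 33.7]
width: 0.001
grip_force: 16.9
jig tcp [-69.4  -0.5  64.4] yaw 0.16 F [-15.6   3.3  33.7] t 13.35
```

```bash

python3 -m crank '[{"claw":0,"slide":[0,0,-3],"rotation":[0,0,0]},{"claw":0,"slide":[0,0,-4],"rotation":[0,0,0]},{"claw":0,"slide":[0,0,-6],"rotation":[0,0,0]},{"claw":0,"slide":[0,0,0],"rotation":[0,0,0]}]'; python3 -c "
from h import *
st()"
python3 -m crank '[{"claw":0,"slide":[0,0,-20],"rotation":[0,0,0]},{"claw":0,"slide":[0,0,-30],"rotation":[0,0,0]},{"claw":0,"slide":[0,0,0],"rotation":[0,0,0]},{"claw":0,"slide":[0,0,0],"rotation":[0,0,0]}]'; python3 -c "
from h import *
st([-141,85,130])"
```

```text
time_s: 13.68
eef_pos: [0.5339, 0.0892, 0.0743]
tool_rot: [-0.0, 0.996, 0.086, 0.001]
wrist_force: [0.6, 0.4, 0.5]
width: -0.002
grip_force: 0.0
jig tcp [-66.    0.1  74.3] yaw 0.1 F [0.7 0.3 0.5] t 13.6833
time_s: 14.02
eef_pos: [0.5345, 0.0896, 0.1248]
tool_rot: [-0.001, 0.996, 0.086, 0.001]
wrist_force: [0.2, 0.0, -0.6]
width: 0.003
grip_force: 0.0
jig tcp [-65.3   0.3 124.8] yaw 0.09 F [ 0.2 -0.  -0.6] t 14.0167
slide [-75.5 -84.8  -5.3]
```

Force-free, so the bar is latched. Now the catch from its +y side.

```bash

python3 -m crank '[{"claw":0,"slide":[-25,-29,-2],"rotation":[0,0,0]},{"claw":0,"slide":[-25,-29,-2],"rotation":[0,0,0]},{"claw":0,"slide":[-26,-30,-2],"rotation":[0,0,0]},{"claw":0,"slide":[0,0,0],"rotation":[0,0,0]},{"claw":0,"slide":[0,0,18],"rotation":[0,0,0]},{"claw":0,"slide":[0,0,14],"rotation":[0,0,0]},{"claw":0,"slide":[0,0,4],"rotation":[0,0,0]},{"claw":0,"slide":[0,0,0],"rotation":[0,0,0]}]'; python3 -c "
from h import *
st()"
python3 -m crank '[{"claw":0,"slide":[0,5,0],"rotation":[0,0,0]},{"claw":0,"slide":[0,5,0],"rotation":[0,0,0]},{"claw":0,"slide":[0,5,0],"rotation":[0,0,0]},{"claw":0,"slide":[0,5,0],"rotation":[0,0,0]},{"claw":0,"slide":[0,5,0],"rotation":[0,0,0]},{"claw":0,"slide":[0,5,0],"rotation":[0,0,0]},{"claw":0,"slide":[0,5,0],"rotation":[0,0,0]},{"claw":0,"slide":[0,5,0],"rotation":[0,0,0]},{"claw":0,"slide":[0,4,0],"rotation":[0,0,0]},{"claw":0,"slide":[0,4,0],"rotation":[0,0,0]},{"claw":0,"slide":[0,4,0],"rotation":[0,0,0]}]'; python3 -c "
from h import *
st()"
```

```text
time_s: 14.68
eef_pos: [0.4426, 0.162, 0.0921]
tool_rot: [0.001, 0.996, 0.086, -0.002]
wrist_force: [-0.1, -0.2, 0.2]
width: 0.0
grip_force: 0.0
jig tcp [-143.8   87.2   92.1] yaw 0.08 F [-0.1 -0.2  0.2] t 14.6833
time_s: 15.6
eef_pos: [0.453, 0.1115, 0.0944]
tool_rot: [-0.0, 0.996, 0.086, 0.0]
wrist_force: [0.6, 1.4, 1.2]
width: 0.001
grip_force: 1.2
jig tcp [-142.    35.8   94.4] yaw 0.11 F [0.8 1.3 1.2] t 15.6
```

```bash

python3 -m crank '[{"claw":0,"slide":[0,4,0],"rotation":[0,0,0]},{"claw":0,"slide":[0,4,0],"rotation":[0,0,0]},{"claw":0,"slide":[0,3,0],"rotation":[0,0,0]},{"claw":0,"slide":[0,2,0],"rotation":[0,0,0]},{"claw":0,"slide":[0,0,0],"rotation":[0,0,0]}]'; python3 -c "
from h import *
st()"
python3 -m crank '[{"claw":0,"slide":[0,2,0],"rotation":[0,0,0]},{"claw":0,"slide":[0,1,0],"rotation":[0,0,0]},{"claw":0,"slide":[0,0,0],"rotation":[0,0,0]}]'; python3 -c "
from h import *
st()"
```

```text
time_s: 16.02
eef_pos: [0.4549, 0.1038, 0.0946]
tool_rot: [-0.005, 0.996, 0.085, 0.002]
wrist_force: [-11.3, 25.1, 5.0]
width: -0.004
grip_force: 13.1
jig tcp [-141.5   27.8   94.6] yaw -0.03 F [-6.9 26.6  5. ] t 16.0167
time_s: 16.27
eef_pos: [0.4564, 0.0997, 0.0955]
tool_rot: [-0.003, 0.996, 0.086, 0.002]
wrist_force: [-7.0, 16.9, 8.3]
width: -0.001
grip_force: 14.7
jig tcp [-140.6   23.5   95.5] yaw 0.11 F [-4.1 17.8  8.3] t 16.2667
```

```bash

python3 -m crank '[{"claw":0,"slide":[0,-4,0],"rotation":[0,0,0]},{"claw":0,"slide":[0,-4,0],"rotation":[0,0,0]},{"claw":0,"slide":[0,0,0],"rotation":[0,0,0]}]'; python3 -c "
from h import *
st()"
python3 -m crank '[{"claw":0,"slide":[0,-6,0],"rotation":[0,0,0]},{"claw":0,"slide":[0,-6,-8],"rotation":[0,0,0]},{"claw":0,"slide":[0,0,-30],"rotation":[0,0,0]},{"claw":0,"slide":[-20,0,-35],"rotation":[0,0,0]},{"claw":0,"slide":[-20,0,-35],"rotation":[0,0,0]},{"claw":0,"slide":[-20,0,-35],"rotation":[0,0,0]},{"claw":0,"slide":[0,0,0],"rotation":[0,0,0]},{"claw":0,"slide":[0,0,0],"rotation":[0,0,0]}]'; cat > fin.py <<'E'
from h import *
import cv2
st()
p,M,s=tool();X=np.eye(4);X[:3,:3]=M;X[:3,3]=p
w=arm.capture('wrist');VW=np.linalg.inv(X@w['T_tool_cam']);t=arm.capture('top')
def prof(c,V,jp,x,z,a,b,n):
    g=cv2.cvtColor(c['color'],cv2.COLOR_RGB2GRAY).astype(np.float32);y=np.arange(a,b,2.)/1000
    u=proj(c,V,J(jp,np.c_[x+0*y,y,z+0*y])).astype(np.float32);print(n,x,dict(zip((y*1000).astype(int).tolist(),cv2.remap(g,u[:,:1],u[:,1:],1)[:,0].astype(int).tolist())))
A=[.5972,.1007,.1701];B=[.5989,.0977,.1692]
for x in(-.143,-.122): prof(w,VW,A,x,.084,-34,84,'w catch');prof(t,t['view'],B,x,.084,-34,84,'t catch')
prof(w,VW,A,.03,.035,-100,-66,'w plq');prof(t,t['view'],B,.03,.035,-100,-66,'t plq')
g=cv2.cvtColor(t['color'],cv2.COLOR_RGB2GRAY)
for q in([-.066,0,.067],[-.041,0,.151]):
    u=proj(t,t['view'],J(B,q))[0]; print('tread exp',u.round(1))
u=u.astype(int); sub=g[195:240,215:270]<50; ys,xs=np.nonzero(sub&True); k=(ys+195>205); print('dark blob',np.median(xs)+215,np.median(ys[k])+195,k.sum())
E
python3 fin.py
```

```text
time_s: 16.52
eef_pos: [0.4553, 0.1045, 0.0955]
tool_rot: [-0.0, 0.996, 0.087, 0.002]
wrist_force: [1.2, 1.9, 7.8]
width: -0.002
grip_force: 5.1
jig tcp [-140.9   28.5   95.5] yaw 0.21 F [1.5 1.7 7.8] t 16.5167
time_s: 17.18
eef_pos: [0.392, 0.1052, 0.2391]
tool_rot: [-0.001, 0.996, 0.086, 0.002]
wrist_force: [-0.4, -0.1, -0.5]
width: -0.001
grip_force: 0.0
jig tcp [-203.2   39.8  239.1] yaw 0.12 F [-0.4 -0.1 -0.5] t 17.1833
w catch -0.143 {-34: 87, -32: 103, -30: 58, -28: 52, -26: 136, -24: 188, -22: 183, -20: 186, -18: 67, -16: 233, -14: 176, -12: 105, -10: 231, -8: 226, -6: 230, -4: 231, -2: 233, 0: 230, 2: 229, 4: 229, 6: 229, 8: 229, 10: 236, 12: 249, 14: 95, 16: 101, 18: 106, 20: 225, 22: 134, 24: 100, 26: 121, 28: 233, 30: 236, 32: 144, 34: 191, 36: 191, 38: 195, 40: 191, 42: 190, 44: 192, 46: 192, 48: 192, 50: 192, 52: 192, 54: 193, 56: 192, 58: 192, 60: 193, 62: 193, 64: 194, 66: 191, 68: 192, 70: 192, 72: 194, 74: 197, 76: 79, 78: 72, 80: 59, 82: 85}
t catch -0.143 {-34: 88, -32: 104, -30: 108, -28: 151, -26: 175, -24: 175, -22: 169, -20: 147, -18: 183, -16: 159, -14: 93, -
[... 1213 characters left out ...]
19, 16: 218, 18: 217, 20: 216, 22: 215, 24: 209, 26: 202, 28: 205, 30: 213, 32: 195, 34: 169, 36: 166, 38: 173, 40: 175, 42: 177, 44: 178, 46: 166, 48: 160, 50: 166, 52: 179, 54: 176, 56: 158, 58: 144, 60: 147, 62: 157, 64: 167, 66: 177, 68: 178, 70: 176, 72: 149, 74: 118, 76: 98, 78: 92, 80: 88, 82: 77}
w plq 0.03 {-100: 0, -98: 0, -96: 0, -94: 0, -92: 0, -90: 0, -88: 0, -86: 0, -84: 0, -82: 0, -80: 0, -78: 0, -76: 0, -74: 0, -72: 0, -70: 0, -68: 0}
t plq 0.03 {-100: 168, -98: 170, -96: 169, -94: 168, -92: 169, -90: 169, -88: 160, -86: 111, -84: 94, -82: 89, -80: 84, -78: 67, -76: 66, -74: 78, -72: 97, -70: 89, -68: 73}
tread exp [241.7 216.3]
tread exp [236.3 204.5]
dark blob 245.0 212.5 4
```

The catch still sits about 10 mm open: the plate spans y ≈ −11 to 31, so it was dragged back or pushed short. I'll push again with a deeper tip and less force.

```bash

python3 -m crank '[{"claw":0,"slide":[20,-2,35],"rotation":[0,0,0]},{"claw":0,"slide":[20,-3,35],"rotation":[0,0,0]},{"claw":0,"slide":[21,-3,35],"rotation":[0,0,0]},{"claw":0,"slide":[0,0,25],"rotation":[0,0,0]},{"claw":0,"slide":[0,0,14],"rotation":[0,0,0]},{"claw":0,"slide":[0,0,7],"rotation":[0,0,0]},{"claw":0,"slide":[0,0,0],"rotation":[0,0,0]},{"claw":0,"slide":[0,0,0],"rotation":[0,0,0]}]'; python3 -c "
from h import *
st()"
for i in 1 ; do python3 -m crank '[{"claw":0,"slide":[0,3,0],"rotation":[0,0,0]},{"claw":0,"slide":[0,3,0],"rotation":[0,0,0]},{"claw":0,"slide":[0,0,0],"rotation":[0,0,0]}]'; python3 -c "
from h import *
st()"; done
```

```text
time_s: 17.95
eef_pos: [0.4513, 0.1234, 0.0855]
tool_rot: [0.001, 0.996, 0.086, -0.001]
wrist_force: [0.0, -0.2, 1.0]
width: -0.003
grip_force: 0.0
jig tcp [-141.6   47.7   85.5] yaw 0.1 F [-0.  -0.2  1. ] t 17.95
time_s: 18.2
eef_pos: [0.4529, 0.1176, 0.0872]
tool_rot: [-0.001, 0.996, 0.086, 0.001]
wrist_force: [0.3, 0.1, -0.1]
width: -0.003
grip_force: 0.0
jig tcp [-141.1   41.8   87.2] yaw 0.08 F [ 0.3  0.1 -0.1] t 18.2
```

```bash

python3 -m crank '[{"claw":0,"slide":[0,3,-1.5],"rotation":[0,0,0]},{"claw":0,"slide":[0,3,0],"rotation":[0,0,0]},{"claw":0,"slide":[0,2,0],"rotation":[0,0,0]},{"claw":0,"slide":[0,0,0],"rotation":[0,0,0]}]'; python3 -c "
from h import *
st()"
python3 -m crank '[{"claw":0,"slide":[0,2,0],"rotation":[0,0,0]},{"claw":0,"slide":[0,2,0],"rotation":[0,0,0]},{"claw":0,"slide":[0,0,0],"rotation":[0,0,0]}]'; python3 -c "
from h import *
st()"
```

```text
time_s: 18.53
eef_pos: [0.4542, 0.1098, 0.0881]
tool_rot: [-0.0, 0.996, 0.086, 0.001]
wrist_force: [0.8, 0.6, 0.8]
width: -0.0
grip_force: 0.2
jig tcp [-141.1   33.8   88.1] yaw 0.09 F [0.9 0.5 0.8] t 18.5333
time_s: 18.78
eef_pos: [0.4548, 0.107, 0.0879]
tool_rot: [-0.001, 0.996, 0.085, 0.001]
wrist_force: [-2.4, 6.9, 2.6]
width: -0.005
grip_force: 3.3
jig tcp [-141.    31.    87.9] yaw 0.07 F [-1.2  7.2  2.6] t 18.7833
```

```bash
python3 - <<'E'
import cv2
from h import *
c=arm.capture('scene');g=cv2.cvtColor(c['color'],cv2.COLOR_RGB2GRAY)
a=cv2.cvtColor(cv2.imread('pics/scene0.png'),cv2.COLOR_BGR2GRAY)
b=cv2.cvtColor(cv2.imread('pics/s5.png'),cv2.COLOR_BGR2GRAY)[1::3,1::3]
for n,i in(('latched0',a[150:325,200:400]),('up',b),('now',g[150:325,200:400])):
    print(n);print(i[52:90:2,94:124:2])
E
```

```text
latched0
[[165 165 165 166 166 165 164 135 130  80 126 189 212 211 210]
 [166 165 166 167 166 164 156  90  88 100 157 209 212 210 205]
 [166 165 166 165 166 160  85  90  83 162 210 212 211 209 123]
 [166 166 166 166 164  94  73  88 103 166 205 213 210 180 102]
 [165 165 166 166 139  82  68  56  75  95 105 152 204 200 121]
 [165 165 166 161  86  91  75  80  64  59  68  95 106 150 196]
 [165 166 161  93 105  92  72  91  91  92  70  56  63  90 103]
 [166 166 162  96  73  75  79  91  91  98  86  84  62  57  61]
 [165 165 165 160  86  57  79  91  89 189 194 173  85  96  65]
 [166 166 165 135  43  37  41  68 168 187 196 194 110  88  90]
 [165 163 140  51  42  34  38  39  42  69 133 178  75  90  91]
 [161  93  47  39  35  35  40  37  39  42  40  84 136  87  90]
 [137  58  40  39  32  37  40  36  40  39  40  41  39  50  79]
 [ 81  51  40  37  36  39  37  39  40  39  40  40  39  46  87]
 [ 95  91  68  49  64  37  36  40  40  38  40  39  43 112 154]
 [ 45  51  75 146 239 161  58  42  36  40  42  39  60 120 163]
 [ 70  59  77 241 246 246 242 189  47  42  38  52 140 161 133]
 [ 24  40 199 246 24
[... 1809 characters left out ...]
5  58]
 [164 163 163 158  85  55  77  89  88 186 191 171  82  94  63]
 [163 163 163 133  41  36  41  66 165 184 194 191 108  87  89]
 [164 160 138  49  38  34  38  39  40  67 132 174  73  87  90]
 [159  91  46  39  34  34  40  37  39  42  40  80 135  87  89]
 [135  57  39  37  34  37  37  36  39  39  39  40  39  48  78]
 [ 80  49  38  36  36  39  35  40  38  38  39  39  37  46  85]
 [ 94  89  66  50  63  37  36  39  39  38  41  38  41 111 152]
 [ 43  52  73 144 238 160  58  40  36  40  39  40  60 118 160]
 [ 61  52  75 240 246 245 241 185  46  41  40  50 138 160 131]
 [ 21  37 196 245 246 245 246 230  81  65  60 115 163 163 163]
 [ 21 107 224 244 245 246 237 101  89 145 160 164 163 163 163]]
```

The bar reads exactly as in the original latched picture. Next is the catch profile: before (top0) against now.

```bash
python3 - <<'E'
import cv2
from h import *
t=arm.capture('top');s=arm.capture('scene')
def prof(img,c,jp,x,n,a=-40,b=50):
    g=cv2.cvtColor(img,cv2.COLOR_RGB2GRAY).astype(np.float32);y=np.arange(a,b,3.)/1000
    u=proj(c,c['view'],J(jp,np.c_[x+0*y,y,.084+0*y])).astype(np.float32);print(n,x,dict(zip((y*1000).astype(int).tolist(),cv2.remap(g,u[:,:1],u[:,1:],1)[:,0].astype(int).tolist())))
B=[.5989,.0977,.1692];C=[.6023,.1034,.1714]
L=lambda f:cv2.imread('pics/'+f)[...,::-1].copy()
for x in(-.143,-.122):
  prof(L('top0.png'),t,B,x,'top0'); prof(L('scene0.png'),s,C,x,'scene0'); prof(s['color'],s,C,x,'scene now')
E
```

```text
top0 -0.143 {-40: 98, -37: 98, -34: 92, -31: 111, -28: 147, -25: 117, -22: 110, -19: 227, -16: 218, -13: 216, -10: 216, -7: 216, -4: 215, -1: 219, 2: 180, 5: 118, 8: 112, 11: 101, 14: 141, 17: 163, 20: 169, 23: 185, 26: 176, 29: 176, 32: 177, 35: 177, 38: 178, 41: 178, 44: 177, 47: 179}
scene0 -0.143 {-40: 145, -37: 137, -34: 107, -31: 82, -28: 96, -25: 133, -22: 166, -19: 199, -16: 210, -13: 212, -10: 211, -7: 211, -4: 209, -1: 189, 2: 135, 5: 121, 8: 140, 11: 150, 14: 155, 17: 185, 20: 192, 23: 164, 26: 163, 29: 165, 32: 165, 35: 165, 38: 165, 41: 165, 44: 165, 47: 165}
scene now -0.143 {-40: 66, -37: 63, -34: 50, -31: 45, -28: 53, -25: 72, -22: 90, -19: 94, -16: 100, -13: 109, -10: 117, -7: 138, -4: 120, -1: 108, 2: 112, 5: 134, 8: 144, 11: 131, 14: 102, 17: 91, 20: 109, 23: 99, 26: 81, 29: 109, 32: 109, 35: 82, 38: 70, 41: 77, 44: 104, 47: 142}
top0 -0.122 {-40: 99, -37: 98, -34: 93, -31: 108, -28: 126, -25: 99, -22: 102, -19: 185, -16: 223, -13: 222, -10: 224, -7: 221, -4: 223, -1: 222, 2: 223, 5: 223, 8: 221, 11: 218, 14: 215, 17: 222, 20: 223, 23: 212, 26: 181, 29: 155, 32: 154, 35: 168, 38: 181, 41: 181, 44: 181, 47: 162}
scene0 -0.122 {-40: 95, -37: 83, -34: 89, -31: 90, -28: 103, -25: 121, -22: 136, -19: 146, -16: 140, -13: 141, -10: 142, -7: 143, -4: 146, -1: 146, 2: 152, 5: 148, 8: 152, 11: 153, 14: 147, 17: 148, 20: 136, 23: 124, 26: 122, 29: 121, 32: 125, 35: 123, 38: 126, 41: 125, 44: 128, 47: 129}
scene now -0.122 {-40: 74, -37: 79, -34: 87, -31: 89, -28: 101, -25: 118, -22: 134, -19: 145, -16: 138, -13: 139, -10: 140, -7: 141, -4: 144, -1: 144, 2: 149, 5: 146, 8: 150, 11: 150, 14: 145, 17: 145, 20: 136, 23: 127, 26: 120, 29: 120, 32: 123, 35: 121, 38: 125, 41: 124, 44: 127, 47: 127}
```

```bash

python3 -m crank '[{"claw":0,"slide":[0,2,0],"rotation":[0,0,0]},{"claw":0,"slide":[0,0,0],"rotation":[0,0,0]}]' 100 >/dev/null; python3 -c "
from h import *
st()"
python3 -m crank '[{"claw":0,"slide":[0,1.5,0],"rotation":[0,0,0]},{"claw":0,"slide":[0,0,0],"rotation":[0,0,0]}]'>/dev/null; python3 -c "
from h import *
st()"
```

```text
jig tcp [-140.8   30.6   88. ] yaw 0.04 F [-5.  14.9  3.8] t 19.1
jig tcp [-140.7   30.4   88. ] yaw 0.03 F [-6.5 20.9  3.9] t 19.2667
```

```bash

python3 -m crank '[{"claw":0,"slide":[0,-4,0],"rotation":[0,0,0]},{"claw":0,"slide":[0,-3,0],"rotation":[0,0,0]},{"claw":0,"slide":[0,0,0],"rotation":[0,0,0]}]' 40 >/dev/null; python3 -c "
from h import *
st()"
python3 -m crank '[{"claw":0,"slide":[0,-5,0],"rotation":[0,0,0]},{"claw":0,"slide":[0,0,-10],"rotation":[0,0,0]},{"claw":0,"slide":[0,0,-30],"rotation":[0,0,0]},{"claw":0,"slide":[-20,0,-35],"rotation":[0,0,0]},{"claw":0,"slide":[-20,0,-35],"rotation":[0,0,0]},{"claw":0,"slide":[-20,0,-35],"rotation":[0,0,0]},{"claw":0,"slide":[0,0,0],"rotation":[0,0,0]},{"claw":0,"slide":[0,0,0],"rotation":[0,0,0]}]' >/dev/null
cat > grid.py <<'E'
from h import *
import cv2
st()
p,M,s=tool();X=np.eye(4);X[:3,:3]=M;X[:3,3]=p
w=arm.capture('wrist');w['view']=np.linalg.inv(X@w['T_tool_cam']);t=arm.capture('top')
def grid(c,jp,n):
    g=cv2.cvtColor(c['color'],cv2.COLOR_RGB2GRAY).astype(np.float32);xs=np.arange(-105,-184,-5)/1000;ys=np.arange(94,-46,-2)/1000
    print(n,'rows x -105..; cols y 94..-44 by 2')
    for x in xs:
        u=proj(c,c['view'],J(jp,np.c_[x+0*ys,ys,.084+0*ys])).astype(np.float32);v=cv2.remap(g,u[:,:1],u[:,1:],1)[:,0]
        print('%5d '%round(x*1000)+''.join('#%*+-:. '[min(7,int(k/32))] for k in v))
grid(w,[.5972,.1007,.1701],'wrist')
t0=dict(t,color=cv2.imread('pics/top0.png')[...,::-1].copy());grid(t0,[.5989,.0977,.1692],'top0');grid(t,[.5989,.0977,.1692],'top now')
E
python3 grid.py
```

```text
jig tcp [-141.7   33.6   87.4] yaw 0.15 F [0.1 0.1 0.8] t 19.5167
jig tcp [-201.3   38.5  234.8] yaw 0.1 F [ 0.6 -0.3 -1.1] t 20.1833
wrist rows x -105..; cols y 94..-44 by 2
 -105 :::::..........................:...:.:.:--.........****:::::::+:::::::
 -110 ::::::-++++++++++++++++++++++++++++++++++++++++++++++++++++++++:::::::
 -115 :::::++++++++++++++++++++++++++++++++++++++++++++++++++++++++++++:::::
 -120 :::::+*****%.--%.--*:-:%.--*-:-*%:-+-                     +**#%++.::::
 -125 :::::+****...........................  ::..:              +--%%++***%-
 -130 :::::+*+**......................:::.:  -+:.-++*           +*-%%+*****%
 -135 :::::+****+.......................::-  --..+++            +:-%%+*:***-
 -140 :::::+****....:.....:...::..:.:.:.:.-  -+.:*++*           ++-%*+*+****
 -145 :::::+****........:...:.:.:...:::::.-  +-..+++-           **-%%+*:***-
 -150 :::::+*+**.:::::::::::::::::::::::::-  +*. +++*           +:-%%++*****
 -155 :::::+****.::::::::::::::::::::::::::  +*: +++*           +*+%*+*.***-
 -160 :::::+*%**+.:::::::::::::::::::::::::  ++..+**.           *:-%%++*****
 
[... 2153 characters left out ...]
+*++++*
 -140 ::::+****+-:::::::::::::::::::::::::::---+*+++-.......... -++-++***++*
 -145 :::-++***+::::::::::::::::::::::::::..:--+*+++:..........:+*++++**+++*
 -150 :::-+***+-:::::::::::::::::::::::::: :---+++++:..........:+*++++**++**
 -155 ::::+***+-::::::::::::::::::::::::::::---++++:........... -+*++++*+*+*
 -160 :::-+++**+::::::::::::::::::::::::::..::-+*++............:+*++++***+++
 -165 :::-++**+-::::::::::::::::::::::::::....::--:............:-++-++*++++*
 -170 ::::++**++++++++++++++++++++-+++++++++------+----++++++--+++++*+***++*
 -175 :::-+++++++++++++++++++++++++++++++++++++++++++++++++++++++++**+***++*
 -180 ---+----::::::::::+++****+**+++**+*****+****++++++++++++++++++*+++*++*
```

The plate and tab now match their starting, closed position within about 1 mm, and the push ended on a hard stop. The bar is latched and the arm is clear. Handing in.

```bash
python3 -c "
from plant import arm
print(arm.job_done())"
```

```text
the job is handed in; nothing more can be done
None
```

I handed the job in at about 20 s with the plaque at the end stop, the bar latched, the catch pushed back to its closed stop and the arm clear, but the hand-in returned no verdict. The first catch push left it about 10 mm open, and a second push closed it.

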